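# Press the bronze bushing into the evidence turntable

### The job

Take the bronze bushing from the beige parts tray, feel for the bore of the loose-floating carrier in the blue turntable base with it, and press it straight down until its collar sits fully home, flush on the carrier. Press steadily until you feel the stop, at no more than about 25 N, then let go; leave the spindle in the tray, the tape roll and the jar where they are.

Things in the scene. Friction and masses are not known exactly. Their poses are not given: they have to be found in the camera images.
- bushing: Bronze flanged bushing, 250 g, upright in one compartment of the tray. From the bottom: sleeve dia 30 mm, 28 mm long, its lowest 7 mm tapering to dia 23 mm; collar dia 50 mm, 6 mm thick (28 to 34 mm up); hub to grip, dia 28 mm, 26 mm high (34 to 60 mm up). The dark hole on top is only a recess mark. Origin: centre of the sleeve's underside; z up the axis.
- turntable: Fixed blue turntable base, 170 x 170 x 70 mm, platter off; origin: centre of its underside on the bench. A square pocket in its top holds a bright aluminium carrier, 74 mm square, edges parallel to the base's, flat top 73 mm over the bench, with a vertical through bore of dia 31.6 mm at its centre. Pressing with more than 35 N damages the mount.
- pocket (a point): Centre of the base's pocket, at the height of the carrier's top. The carrier floats: its bore stands up to 9 mm off this point along each of the base's x and y (unmeasured: feel or see it). 1 to 2 N sideways slides it; it stays where left. The bushing's taper, up to about 3 mm off the bore, slides it into line under 3 to 7 N. It sits on rubber: sinks 1 mm per 3.5 N, 8 mm at most, and springs back.
- home (a point): Point on the base's centre line 28 mm below point pocket: the height of the bushing's origin when its collar is flush on the unloaded carrier. The first 14 mm or so of the bore are free; below, sprung rubber pads grip the sleeve and pressing takes about 7 to 15 N all the way down, where the collar stops it and the force climbs. About 20 N at the stop is enough.
- tray: Fixed beige plastic parts tray, 130 x 260 mm (x, y) and 30 mm high, walls and floor 4 mm, with one wall across its middle making two compartments side by side along its y. Origin: centre of its underside.
- spindle: Loose steel spindle standing upright in the other compartment of the tray, foot diameter 28 mm, 52 mm tall. Origin: centre of its underside. Not to be moved.
- tape_roll: Loose cream tape roll lying flat, outer diameter 100 mm, 48 mm high. Origin: centre of its underside. Not to be moved.
- powder_jar: Loose jar with a black cap, diameter 52 mm, 75 mm tall. Origin: centre of its underside. Not to be moved.
Things that resemble listed ones, but are neither listed nor needed, are in the scene too. What is meant by the bushing is not pink, and is the larger of those in its own colour.

How it is judged:
By the outcome, as a careful person would: the job done as asked, in the order asked, and still so for the second after the job is handed in, with the robot touching nothing.
It also fails if it takes over 61 s, if anything falls off the work surface, if the arm or the gripper's body presses on something with over 40 N, if the wrist force passes 120 N, or if a joint passes its speed limit or range.

### The arm

A 6-joint arm with a two-finger parallel gripper is mounted at the origin on the work surface. World frame = base frame: x ahead of the robot, y to its left, z up, the work surface at z = 0. Lengths are in mm, angles in rad, forces in N, time in s.
With the tool pointing down it reaches from about 275 to 1000 mm from the base axis. Payload 8.4 kg.
Tool frame: the origin (TCP) lies midway between the tips of the shut fingers; the grasp point (between the pads) lies 19 mm behind it (bot.pinch_z is the distance from the TCP to the grasp point, in mm); z points along the fingers, y is the line along which they close (so a half turn about z gives the same grasp; the last joint's range is limited). The gripper opens to 85 mm and grips with 20 to 120 N. Pads are 22 mm wide; open, the fingers measure 114 mm over their backs; the gripper's body (76 mm by 85 mm) begins 54 mm behind the grasp point. The pads swing forward as they close: fully open they stand 13 mm farther back than shut.
Start: joints at [-1.126, 0.353, 1.633, -0, 1.155, -0.002], TCP at [270.05, -563.65, 231.281] pointing down, gripper open.
Joint ranges: [-2.63, 2.63], [-0.92, 2.1], [0.06, 2.66], [-1.3, 4.44], [0, 2.69], [-3.02, 3.02]. Speed limits (rad/s): [2.22, 2.22, 2.79, 3.14, 3.14, 3.14].

### API

Orientations are given as [roll, pitch, yaw] about the fixed x, y, z axes, in that order (R = Rz(yaw) Ry(pitch) Rx(roll)).
In Python, from bench import bot, camera, calibration gives the robot as it stands.
- The arm moves only by the shell command python3 -m pendant 'ROWS'. ROWS is JSON, a list of rows, each an object of numbers: "tx", "ty", "tz": the shift along the tool's x, y, z in cm; "rx", "ry", "rz": the turn, a rotation vector about the tool's x, y, z in rad; "jaw": the closure in counts, from 0 (fully open) to 255 (shut). A call has 1 to 20 rows; each row is the pose to reach, as a shift and turn from the pose commanded when the call began, along the tool's axes at that moment; what a row does not reach only later rows make up. A row lasts 1/10 s, in which the tool goes at most 50 mm and 8.59 degrees, less where a joint would pass 70% of its speed; a pose out of reach is approached as far as the arm can. A call with a gripper value outside its range is refused whole. The fingers move at their own pace and stop on an object; the grip force is fixed at half the most. Time passes only in rows, so rows that repeat a pose let the fingers close. It gives the time, the measured TCP pose, the force, the opening and the grip force at its end, in the units of the state.
- bot.sense(): the state, without advancing time (a new reading comes with each control period).
- camera(name): name is "side" or "top"; returns the picture (384x512x3 uint8, red, green, blue); there is no depth.
- calibration(name): a dict with "vertical_fov" (degrees; the focal length in pixels is half the picture's height over the tangent of half this angle, whatever the lens; pixels are square), "cx", "cy" (the principal point, pixels), "cam_to_world" (4x4, takes a point from camera to world coordinates). Camera axes: x right, y down, z forward; pixel columns grow to the right and rows downward; lengths in mm; the calibration is good to about 2 mm. A picture is of the moment at which its call begins. calibration takes no time and is no camera call.
- bot.sign_off(): hands the job in; it is judged then, once.
The state is a dict: "time": time; "q": joint angles; "qvel": joint speeds; "joint_torque": joint torques, N m; "eef_pos": TCP position; "orientation": TCP orientation; "contact_force": force on the tool from outside, world axes, zero at the start; "ft_torque": the same for the moment, N m; "finger_gap": finger opening in mm; "grip_force": force on a finger pad.
Only numpy, scipy, OpenCV 4.12 (cv2) and the standard library are available. Lean on these libraries where they do the work, as an engineer would, in place of code of your own. Each camera call takes 0.05 s, during which the arm holds its last target. There are 200 camera calls.

## Working session

There is one attempt and no reset: what is moved stays moved. The work goes in short steps, Python scripts to look and compute and a shell command to move; the robot and the scene stay as the last step left them, time stands still between calls to the robot, and variables do not carry over. Pictures are saved under pics/ and viewed, at most 10 in all, crops included, and the job is handed in when it is done.

```bash
mkdir -p pics; ls; python3 - <<'E'
from bench import bot,camera,calibration
import cv2,numpy as np
for n in("top","side"):
    im=camera(n); cv2.imwrite(f"pics/{n}0.png",im[:,:,::-1]); c=calibration(n)
    print(n,c["vertical_fov"],c["cx"],c["cy"],np.round(c["cam_to_world"],3).tolist(),[k for k in c])
s=bot.sense(); print(s["eef_pos"],s["orientation"],s["contact_force"],s["finger_gap"],s["time"])
E
```

```text
pics
top 42.21148550638633 260.13143402345634 190.9402570895292 [[0.022, -0.97, 0.243, 376.997], [-1.0, -0.02, 0.008, 47.093], [-0.003, -0.243, -0.97, 1092.864], [0.0, 0.0, 0.0, 1.0]] ['vertical_fov', 'cx', 'cy', 'cam_to_world']
side 55.898173497819165 260.7368122305338 195.9017969981791 [[-0.854, -0.385, 0.349, 375.503], [-0.52, 0.615, -0.593, 469.103], [0.014, -0.688, -0.725, 581.047], [0.0, 0.0, 0.0, 1.0]] ['vertical_fov', 'cx', 'cy', 'cam_to_world']
[ 269.84907128 -563.27046346  230.63832442] [-3.14034606e+00  4.87380112e-06  4.46769902e-01] [-0.01699818  0.04676551 -1.01959516] 85.1563308450225 0.1
```

View pics/top0.png

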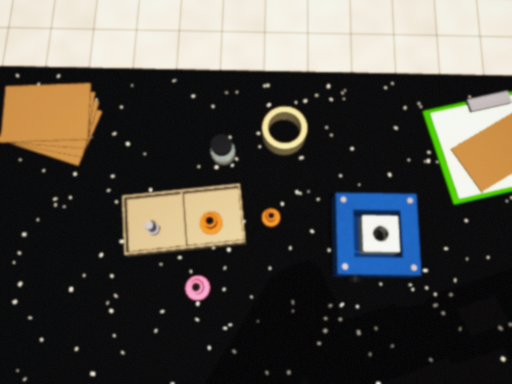

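View pics/side0.png

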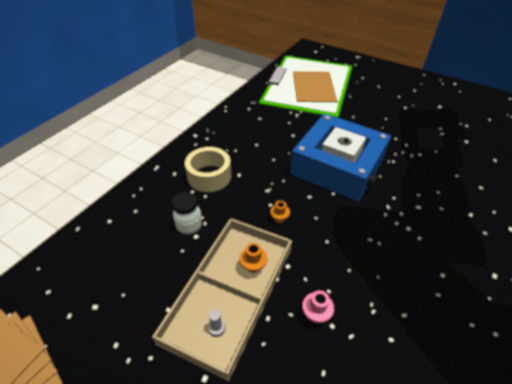

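```bash
cat > h.py <<'E'
from bench import bot,camera,calibration
import cv2,numpy as np
from scipy.spatial.transform import Rotation as R
def ray(n,p):
    c=calibration(n);T=np.array(c["cam_to_world"]);f=192/np.tan(np.radians(c["vertical_fov"]/2))
    d=T[:3,:3]@np.array([(p[0]-c["cx"])/f,(p[1]-c["cy"])/f,1]);return T[:3,3],d
def hit(n,p,z):
    o,d=ray(n,p);return o+d*(z-o[2])/d[2]
def tri(pt,ps):
    A=[];b=[]
    for n,p in(("top",pt),("side",ps)):
        o,d=ray(n,p);d=d/np.linalg.norm(d);M=np.eye(3)-np.outer(d,d);A.append(M);b.append(M@o)
    return np.linalg.lstsq(np.vstack(A),np.hstack(b),rcond=None)[0]
def blobs(m,lo=20,roi=None):
    m=m.astype(np.uint8)*255
    n,l,s,c=cv2.connectedComponentsWithStats(m)
    return [(s[i][4],s[i][:4].tolist(),np.round(c[i],2).tolist(),(l==i)) for i in range(1,n) if s[i][4]>=lo]
def hsv(im): return cv2.split(cv2.cvtColor(im,cv2.COLOR_RGB2HSV))
def totool(dw):  # world shift mm -> tool cm
    s=bot.sense();return np.round(R.from_euler("xyz",s["orientation"]).inv().apply(dw)/10,2)
E
python3 - <<'E'
from h import *
big=[]
for n in("top","side"):
    im=cv2.imread(f"pics/{n}0.png")[:,:,::-1].copy();h,s,v=hsv(im)
    print(n)
    for nm,m in(("orange",(h>6)&(h<20)&(s>190)&(v>90)),("blue",(h>100)&(h<120)&(s>150)&(v>60)),("tray",(h>10)&(h<25)&(s>50)&(s<150)&(v>100))):
        for a,bb,c,mk in blobs(m,60):
            print(nm,a,bb,c)
            if nm!="orange" and n=="top":
                ct=max(cv2.findContours(mk.astype(np.uint8),0,1)[0],key=cv2.contourArea);r=cv2.minAreaRect(ct);print("  rect",r,[np.round(hit(n,p,70 if nm=="blue" else 30)[:2],1).tolist() for p in cv2.boxPoints(r)])
    x,y=(170,195) if n=="top" else (225,230)
    x2,y2=(340,190) if n=="top" else (300,115)
    big.append(np.hstack([cv2.resize(im[b:b+75,a:a+90],None,fx=4,fy=4,interpolation=2) for a,b in((x,y),(x2,y2))]))
cv2.imwrite("pics/z.png",np.vstack(big)[:,:,::-1])
E
```

```text
top
orange 291 [261, 208, 20, 19] [270.59, 217.14]
orange 304 [201, 213, 20, 20] [210.63, 222.72]
blue 5255 [334, 192, 88, 85] [376.2, 234.22]
  rect ((377.4999694824219, 233.99996948242188), (86.99998474121094, 83.99998474121094), -0.0) [[458.4, -98.2], [634.3, -100.7], [638.2, -284.7], [462.2, -274.8]]
tray 344 [262, 106, 46, 48] [284.19, 132.33]
  rect ((284.2500305175781, 128.24998474121094), (45.961936950683594, 45.25482940673828), 45.0) [[790.6, 77.8], [870.9, 5.9], [792.4, -68.8], [714.7, 3.1]]
tray 326 [267, 111, 36, 33] [283.79, 123.41]
  rect ((284.5, 127.0), (32.0, 35.0), 90.0) [[832.8, 44.5], [834.5, -35.8], [756.9, -35.9], [755.2, 43.0]]
tray 262 [451, 113, 61, 79] [480.28, 154.9]
  rect ((493.9706115722656, 153.11761474609375), (53.67905044555664, 70.48591613769531), 59.03623962402344) [[751.4, -368.4], [841.9, -512.9], [732.4, -563.5], [645.9, -421.5]]
tray 6773 [122, 183, 124, 72] [181.63, 218.59]
  rect ((182.1370849609375, 218.9393310546875), (61.34148406982422, 122.49334716796875), 84.5596694946289) [[629.3, 368.2], [661.5, 100.6], [526.1, 83.8], [495.6, 343.5]]
side
orange 288 [270, 200, 21, 21] [279.98, 210.5]
orange 441 [240, 244, 26, 28] [253.15, 258.37]
blue 17831 [0, 0, 195, 147] [77.0, 51.09]
blue 2586 [424, 0, 88, 90] [471.2, 58.8]
blue 4244 [292, 115, 100, 85] [338.11, 157.58]
tray 215 [293, 71, 45, 31] [313.19, 84.57]
tray 576 [184, 146, 47, 44] [212.54, 171.77]
tray 431 [189, 150, 37, 24] [204.25, 160.29]
tray 9428 [152, 219, 140, 156] [222.54, 299.31]
```

View pics/z.png

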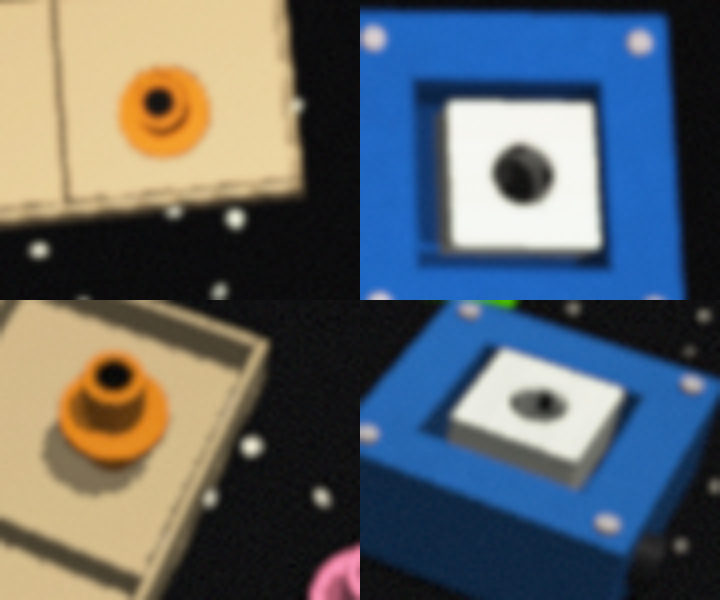

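```bash
python3 - <<'E'
from h import *
H=((209.1,220.1),(253.1,248.4));B=((380.4,233.1),(344.2,140.9))
print("hub tri",tri(*H),hit("top",H[0],64),hit("side",H[1],64))
print("bore tri",tri(*B),hit("top",B[0],73),hit("side",B[1],73))
# carrier square + bore + screws in top view
im=cv2.imread("pics/top0.png")[:,:,::-1];h,s,v=hsv(im)
for a,bb,c,mk in blobs((v>120)&(s<70),8):
    if 330<c[0]<425 and 190<c[1]<280: print("white",a,bb,c,hit("top",c,73 if a>300 else 70).round(1))
for a,bb,c,mk in blobs((v<110)&(np.indices(v.shape)[0]>219)&(np.indices(v.shape)[0]<250)&(np.indices(v.shape)[1]>368)&(np.indices(v.shape)[1]<394),20): print("bore",a,bb,c,hit("top",c,73))
im=cv2.imread("pics/side0.png")[:,:,::-1];h,s,v=hsv(im)
for a,bb,c,mk in blobs((v>110)&(s<80),8):
    if 285<c[0]<395 and 110<c[1]<195: print("sidewhite",a,bb,c,hit("side",c,73 if a>200 else 70).round(1))
print(bot.sense()["time"])
E
```

```text
hub tri [569.30887132 161.52502596  66.29798029] [569.40120728 161.68614013  64.        ] [570.52641808 160.19709664  64.        ]
bore tri [ 548.52040346 -194.90966489   72.75074077] [ 547.96660663 -194.91663251   73.        ] [ 548.95855377 -194.58707917   73.        ]
white 24 [340, 197, 6, 5] [342.71, 199.0] [ 619.5 -118.8   70. ]
white 25 [407, 198, 6, 5] [409.4, 200.04] [ 620.2 -259.3   70. ]
white 1285 [361, 215, 40, 38] [380.23, 233.53] [ 547.1 -194.5   73. ]
white 30 [342, 263, 6, 7] [344.5, 266.0] [ 479.  -119.9   70. ]
white 28 [411, 265, 6, 6] [413.5, 267.21] [ 479.6 -260.5   70. ]
bore 142 [374, 227, 14, 14] [380.15, 233.36] [ 547.41223048 -194.38010833   73.        ]
sidewhite 17 [325, 116, 5, 4] [327.06, 117.24] [ 622. -264.   70.]
sidewhite 748 [323, 127, 44, 35] [344.64, 141.48] [ 547.3 -193.1   73. ]
sidewhite 19 [380, 134, 6, 4] [382.37, 135.53] [ 482.2 -265.3   70. ]
sidewhite 20 [299, 146, 5, 5] [301.05, 147.9] [ 622.1 -123.    70. ]
sidewhite 23 [359, 169, 6, 5] [361.52, 170.61] [ 480.5 -123.7   70. ]
0.1
```

```bash
python3 -m pendant '[{"tx":58.3,"ty":-52.4,"tz":8,"rz":0.447},{"tx":58.3,"ty":-52.4,"tz":8,"rz":0.447},{"tx":58.3,"ty":-52.4,"tz":8,"rz":0.447},{"tx":58.3,"ty":-52.4,"tz":8,"rz":0.447},{"tx":58.3,"ty":-52.4,"tz":8,"rz":0.447},{"tx":58.3,"ty":-52.4,"tz":8,"rz":0.447},{"tx":58.3,"ty":-52.4,"tz":8,"rz":0.447},{"tx":58.3,"ty":-52.4,"tz":8,"rz":0.447},{"tx":58.3,"ty":-52.4,"tz":8,"rz":0.447},{"tx":58.3,"ty":-52.4,"tz":8,"rz":0.447},{"tx":58.3,"ty":-52.4,"tz":8,"rz":0.447},{"tx":58.3,"ty":-52.4,"tz":8,"rz":0.447},{"tx":58.3,"ty":-52.4,"tz":8,"rz":0.447},{"tx":58.3,"ty":-52.4,"tz":8,"rz":0.447},{"tx":58.3,"ty":-52.4,"tz":8,"rz":0.447},{"tx":58.3,"ty":-52.4,"tz":8,"rz":0.447},{"tx":58.3,"ty":-52.4,"tz":8,"rz":0.447},{"tx":58.3,"ty":-52.4,"tz":8,"rz":0.447},{"tx":58.3,"ty":-52.4,"tz":8,"rz":0.447},{"tx":58.3,"ty":-52.4,"tz":8,"rz":0.447}]'; python3 -c "
from h import *
s=bot.sense();print(s['q'],s['time'])
for n in('top','side'):cv2.imwrite(f'pics/{n}1.png',camera(n)[:,:,::-1])"
```

```text
[-1.12642534e+00  3.53579328e-01  1.63405546e+00 -8.59595615e-06
  1.15520444e+00 -2.39543798e-03] 0.1schema error: expected keys tx, ty, tz, rx, ry, rz, jaw
```

```bash
python3 -m pendant '[{"tx":58.3,"ty":-52.4,"tz":8,"rx":0,"ry":0,"rz":0.447,"jaw":0},{"tx":58.3,"ty":-52.4,"tz":8,"rx":0,"ry":0,"rz":0.447,"jaw":0},{"tx":58.3,"ty":-52.4,"tz":8,"rx":0,"ry":0,"rz":0.447,"jaw":0},{"tx":58.3,"ty":-52.4,"tz":8,"rx":0,"ry":0,"rz":0.447,"jaw":0},{"tx":58.3,"ty":-52.4,"tz":8,"rx":0,"ry":0,"rz":0.447,"jaw":0},{"tx":58.3,"ty":-52.4,"tz":8,"rx":0,"ry":0,"rz":0.447,"jaw":0},{"tx":58.3,"ty":-52.4,"tz":8,"rx":0,"ry":0,"rz":0.447,"jaw":0},{"tx":58.3,"ty":-52.4,"tz":8,"rx":0,"ry":0,"rz":0.447,"jaw":0},{"tx":58.3,"ty":-52.4,"tz":8,"rx":0,"ry":0,"rz":0.447,"jaw":0},{"tx":58.3,"ty":-52.4,"tz":8,"rx":0,"ry":0,"rz":0.447,"jaw":0},{"tx":58.3,"ty":-52.4,"tz":8,"rx":0,"ry":0,"rz":0.447,"jaw":0},{"tx":58.3,"ty":-52.4,"tz":8,"rx":0,"ry":0,"rz":0.447,"jaw":0},{"tx":58.3,"ty":-52.4,"tz":8,"rx":0,"ry":0,"rz":0.447,"jaw":0},{"tx":58.3,"ty":-52.4,"tz":8,"rx":0,"ry":0,"rz":0.447,"jaw":0},{"tx":58.3,"ty":-52.4,"tz":8,"rx":0,"ry":0,"rz":0.447,"jaw":0},{"tx":58.3,"ty":-52.4,"tz":8,"rx":0,"ry":0,"rz":0.447,"jaw":0},{"tx":58.3,"ty":-52.4,"tz":8,"rx":0,"ry":0,"rz":0.447,"jaw":0},{"tx":58.3,"ty":-52.4,"tz":8,"rx":0,"ry":0,"rz":0.447,"jaw":0},{"tx":58.3,"ty":-52.4,"tz":8,"rx":0,"ry":0,"rz":0.447,"jaw":0},{"tx":58.3,"ty":-52.4,"tz":8,"rx":0,"ry":0,"rz":0.447,"jaw":0}]'; python3 -c "
from h import *
s=bot.sense();print(s['q'],s['time'])
for n in('top','side'):cv2.imwrite(f'pics/{n}1.png',camera(n)[:,:,::-1])"
```

```text
time: 2.2
eef_pos: [569.0, 159.6, 151.4]
orientation: [3.141, 0.0, -0.001]
contact_force: [-0.3, -0.2, 0.8]
finger_gap: 85.4
grip_force: 0.0
[ 2.70986639e-01  3.87721887e-01  1.77888341e+00 -2.11599545e-04
  9.75294087e-01  1.84335583e+00] 2.2
```

View pics/side1.png

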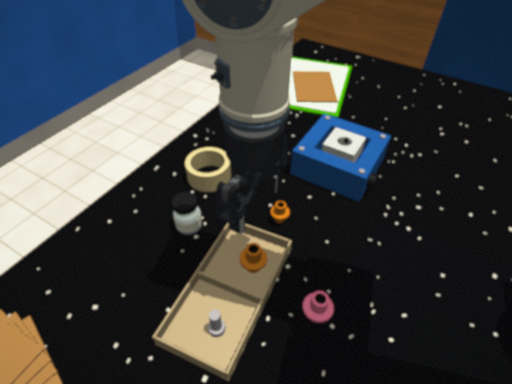

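```bash
python3 -m pendant '[{"tx":0.05,"ty":-0.15,"tz":4,"rx":0,"ry":0,"rz":0,"jaw":0},{"tx":0.05,"ty":-0.15,"tz":8,"rx":0,"ry":0,"rz":0,"jaw":0},{"tx":0.05,"ty":-0.15,"tz":10,"rx":0,"ry":0,"rz":0,"jaw":0},{"tx":0.05,"ty":-0.15,"tz":11,"rx":0,"ry":0,"rz":0,"jaw":0},{"tx":0.05,"ty":-0.15,"tz":11,"rx":0,"ry":0,"rz":0,"jaw":0},{"tx":0.05,"ty":-0.15,"tz":11,"rx":0,"ry":0,"rz":0,"jaw":120},{"tx":0.05,"ty":-0.15,"tz":11,"rx":0,"ry":0,"rz":0,"jaw":150},{"tx":0.05,"ty":-0.15,"tz":11,"rx":0,"ry":0,"rz":0,"jaw":170},{"tx":0.05,"ty":-0.15,"tz":11,"rx":0,"ry":0,"rz":0,"jaw":200},{"tx":0.05,"ty":-0.15,"tz":11,"rx":0,"ry":0,"rz":0,"jaw":255},{"tx":0.05,"ty":-0.15,"tz":11,"rx":0,"ry":0,"rz":0,"jaw":255},{"tx":0.05,"ty":-0.15,"tz":11,"rx":0,"ry":0,"rz":0,"jaw":255},{"tx":0.05,"ty":-0.15,"tz":11,"rx":0,"ry":0,"rz":0,"jaw":255}]'
```

```text
time: 3.6
eef_pos: [570.5, 162.4, 42.3]
orientation: [-3.141, -0.001, -0.0]
contact_force: [-1.1, -0.4, 6.0]
finger_gap: 26.2
grip_force: 58.6
```

```bash
python3 -m pendant '[{"tx":0,"ty":0,"tz":-2,"rx":0,"ry":0,"rz":0,"jaw":255},{"tx":0,"ty":0,"tz":-6,"rx":0,"ry":0,"rz":0,"jaw":255},{"tx":0,"ty":0,"tz":-10,"rx":0,"ry":0,"rz":0,"jaw":255},{"tx":0,"ty":2,"tz":-10.5,"rx":0,"ry":0,"rz":0,"jaw":255},{"tx":0,"ty":6,"tz":-10.5,"rx":0,"ry":0,"rz":0,"jaw":255},{"tx":0,"ty":10,"tz":-10.5,"rx":0,"ry":0,"rz":0,"jaw":255},{"tx":-0.5,"ty":14,"tz":-10.5,"rx":0,"ry":0,"rz":0,"jaw":255},{"tx":-1,"ty":18,"tz":-10.5,"rx":0,"ry":0,"rz":0,"jaw":255},{"tx":-1.5,"ty":22,"tz":-10.5,"rx":0,"ry":0,"rz":0,"jaw":255},{"tx":-2.2,"ty":26,"tz":-10.5,"rx":0,"ry":0,"rz":0,"jaw":255},{"tx":-2.2,"ty":30,"tz":-10.5,"rx":0,"ry":0,"rz":0,"jaw":255},{"tx":-2.2,"ty":33,"tz":-10.5,"rx":0,"ry":0,"rz":0,"jaw":255},{"tx":-2.2,"ty":35,"tz":-10.5,"rx":0,"ry":0,"rz":0,"jaw":255},{"tx":-2.2,"ty":35.7,"tz":-10.5,"rx":0,"ry":0,"rz":0,"jaw":255},{"tx":-2.2,"ty":35.7,"tz":-10.5,"rx":0,"ry":0,"rz":0,"jaw":255},{"tx":-2.2,"ty":35.7,"tz":-10.5,"rx":0,"ry":0,"rz":0,"jaw":255},{"tx":-2.2,"ty":35.7,"tz":-10.5,"rx":0,"ry":0,"rz":0,"jaw":255}]'
python3 -c "
from h import *
I=[camera(n) for n in('top','side')]
cv2.imwrite('pics/t2.png',I[0][:,:,::-1]);cv2.imwrite('pics/s2.png',I[1][:,:,::-1])
a,b=[cv2.resize(i[y:y+120,x:x+100],None,fx=4,fy=4,interpolation=2) for i,(x,y) in zip(I,((330,180),(290,60)))]
cv2.imwrite('pics/z2.png',np.hstack([a,b])[:,:,::-1]);print(bot.sense()['contact_force'])"
```

```text
time: 5.3
eef_pos: [547.7, -193.6, 146.2]
orientation: [-3.141, 0.0, 0.001]
contact_force: [-0.5, -1.0, -1.7]
finger_gap: 26.0
grip_force: 59.5
[ 0.17023843  0.14369957 -3.66679337]
```

View pics/z2.png

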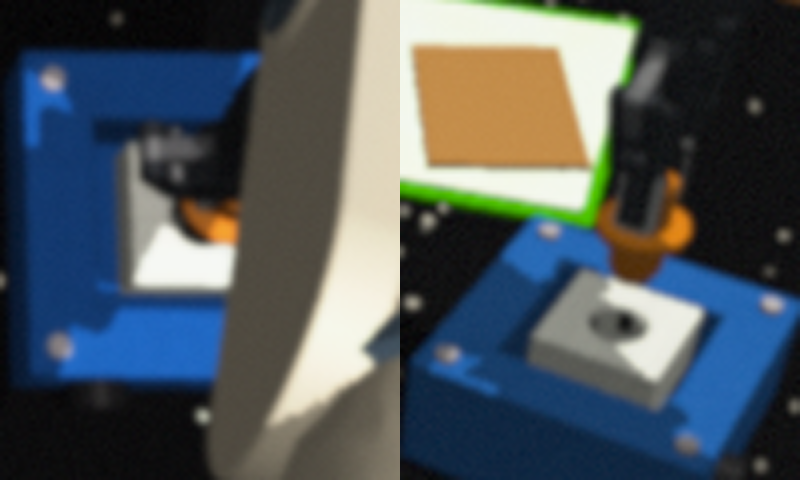

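```bash
python3 - <<'E'
from h import *
c=calibration("side");W=np.linalg.inv(np.array(c["cam_to_world"]));f=192/np.tan(np.radians(c["vertical_fov"]/2))
def pr(P):
    q=W@np.append(P,1);return np.array([f*q[0]/q[2]+c["cx"],f*q[1]/q[2]+c["cy"]])
X=np.array([547.7,-193.6,107.9])
for z in (0,7,14,28,34):print(z,pr(X+[0,0,z]).round(2))
for d in ([1,0,0],[0,1,0]):print(d,pr(X+d)-pr(X))
print("bore",pr([548,-194.7,73]))
im=cv2.imread("pics/s2.png")[:,:,::-1];h,s,v=hsv(im)
m=(h>3)&(h<20)&(s>150)&(v>50)
for r in range(108,132):
    x=np.where(m[r,330:370])[0]+330
    if len(x):print(r,x.min(),x.max(),(x.min()+x.max())/2)
E
```

```text
0 [347.44 128.66]
7 [348.04 126.03]
14 [348.65 123.36]
28 [349.89 117.92]
34 [350.43 115.54]
[1, 0, 0] [-0.4258931 -0.1455473]
[0, 1, 0] [-0.17175174  0.2293243 ]
bore [344.61318771 141.01407965]
108 357 359 358.0
109 342 358 350.0
110 342 359 350.5
111 341 361 351.0
112 341 362 351.5
113 340 362 351.0
114 340 363 351.5
115 340 363 351.5
116 340 363 351.5
117 340 363 351.5
118 341 363 352.0
119 342 363 352.5
120 343 362 352.5
121 344 361 352.5
122 344 360 352.0
123 344 354 349.0
124 344 354 349.0
125 344 353 348.5
126 344 353 348.5
127 345 352 348.5
128 345 351 348.0
129 347 350 348.5
```

```bash
python3 -m pendant '[{"tx":0.13,"ty":0.1,"tz":1.5,"rx":0,"ry":0,"rz":0,"jaw":255},{"tx":0.13,"ty":0.1,"tz":2.8,"rx":0,"ry":0,"rz":0,"jaw":255},{"tx":0.13,"ty":0.1,"tz":3.2,"rx":0,"ry":0,"rz":0,"jaw":255},{"tx":0.13,"ty":0.1,"tz":3.4,"rx":0,"ry":0,"rz":0,"jaw":255},{"tx":0.13,"ty":0.1,"tz":3.6,"rx":0,"ry":0,"rz":0,"jaw":255},{"tx":0.13,"ty":0.1,"tz":3.8,"rx":0,"ry":0,"rz":0,"jaw":255},{"tx":0.13,"ty":0.1,"tz":3.8,"rx":0,"ry":0,"rz":0,"jaw":255},{"tx":0.13,"ty":0.1,"tz":3.8,"rx":0,"ry":0,"rz":0,"jaw":255}]'
python3 -m pendant '[{"tx":0,"ty":0,"tz":0.15,"rx":0,"ry":0,"rz":0,"jaw":255},{"tx":0,"ty":0,"tz":0.3,"rx":0,"ry":0,"rz":0,"jaw":255},{"tx":0,"ty":0,"tz":0.3,"rx":0,"ry":0,"rz":0,"jaw":255}]'
```

```text
time: 6.2
eef_pos: [549.3, -195.8, 108.5]
orientation: [3.141, -0.0, -0.0]
contact_force: [1.2, -0.4, -2.5]
finger_gap: 25.8
grip_force: 59.5
time: 6.5
eef_pos: [549.0, -195.6, 105.1]
orientation: [-3.142, 0.0, -0.0]
contact_force: [0.3, 0.2, -2.5]
finger_gap: 26.1
grip_force: 59.6
```

```bash
python3 -m pendant '[{"tx":0,"ty":0,"tz":0.2,"rx":0,"ry":0,"rz":0,"jaw":255},{"tx":0,"ty":0,"tz":0.4,"rx":0,"ry":0,"rz":0,"jaw":255},{"tx":0,"ty":0,"tz":0.5,"rx":0,"ry":0,"rz":0,"jaw":255},{"tx":0,"ty":0,"tz":0.5,"rx":0,"ry":0,"rz":0,"jaw":255}]'
python3 -m pendant '[{"tx":0,"ty":0,"tz":0.2,"rx":0,"ry":0,"rz":0,"jaw":255},{"tx":0,"ty":0,"tz":0.3,"rx":0,"ry":0,"rz":0,"jaw":255},{"tx":0,"ty":0,"tz":0.3,"rx":0,"ry":0,"rz":0,"jaw":255}]'
python3 -m pendant '[{"tx":0,"ty":0,"tz":0.2,"rx":0,"ry":0,"rz":0,"jaw":255},{"tx":0,"ty":0,"tz":0.3,"rx":0,"ry":0,"rz":0,"jaw":255},{"tx":0,"ty":0,"tz":0.3,"rx":0,"ry":0,"rz":0,"jaw":255}]'
```

```text
time: 6.9
eef_pos: [549.0, -195.6, 100.1]
orientation: [-3.141, 0.0, -0.0]
contact_force: [0.4, 0.7, -3.4]
finger_gap: 25.7
grip_force: 59.6
time: 7.2
eef_pos: [549.2, -195.7, 97.2]
orientation: [-3.142, -0.0, -0.0]
contact_force: [0.7, 1.4, -3.5]
finger_gap: 25.9
grip_force: 59.6
time: 7.5
eef_pos: [549.4, -195.8, 94.5]
orientation: [3.141, -0.0, -0.0]
contact_force: [-0.3, 0.3, 2.0]
finger_gap: 26.4
grip_force: 59.8
```

```bash
python3 -m pendant '[{"tx":0,"ty":0,"tz":0.2,"rx":0,"ry":0,"rz":0,"jaw":255},{"tx":0,"ty":0,"tz":0.4,"rx":0,"ry":0,"rz":0,"jaw":255},{"tx":0,"ty":0,"tz":0.4,"rx":0,"ry":0,"rz":0,"jaw":255}]'
python3 -m pendant '[{"tx":0,"ty":0,"tz":0.2,"rx":0,"ry":0,"rz":0,"jaw":255},{"tx":0,"ty":0,"tz":0.4,"rx":0,"ry":0,"rz":0,"jaw":255},{"tx":0,"ty":0,"tz":0.4,"rx":0,"ry":0,"rz":0,"jaw":255}]'
python3 -m pendant '[{"tx":0,"ty":0,"tz":0.15,"rx":0,"ry":0,"rz":0,"jaw":255},{"tx":0,"ty":0,"tz":0.3,"rx":0,"ry":0,"rz":0,"jaw":255},{"tx":0,"ty":0,"tz":0.3,"rx":0,"ry":0,"rz":0,"jaw":255}]'
```

```text
time: 7.8
eef_pos: [549.7, -195.9, 90.7]
orientation: [3.141, -0.001, -0.0]
contact_force: [-0.5, -0.3, 6.2]
finger_gap: 26.1
grip_force: 60.4
time: 8.1
eef_pos: [549.9, -196.0, 86.9]
orientation: [3.141, -0.002, -0.0]
contact_force: [-0.5, -0.0, 8.0]
finger_gap: 25.9
grip_force: 60.5
time: 8.4
eef_pos: [549.8, -196.0, 83.7]
orientation: [3.141, -0.001, -0.0]
contact_force: [1.3, 1.2, 6.5]
finger_gap: 26.1
grip_force: 60.5
```

```bash
python3 -m pendant '[{"tx":0,"ty":0,"tz":0.1,"rx":0,"ry":0,"rz":0,"jaw":255},{"tx":0,"ty":0,"tz":0.2,"rx":0,"ry":0,"rz":0,"jaw":255},{"tx":0,"ty":0,"tz":0.2,"rx":0,"ry":0,"rz":0,"jaw":255}]'
python3 -m pendant '[{"tx":0,"ty":0,"tz":0.1,"rx":0,"ry":0,"rz":0,"jaw":255},{"tx":0,"ty":0,"tz":0.2,"rx":0,"ry":0,"rz":0,"jaw":255},{"tx":0,"ty":0,"tz":0.2,"rx":0,"ry":0,"rz":0,"jaw":255}]'
python3 -m pendant '[{"tx":0,"ty":0,"tz":0.1,"rx":0,"ry":0,"rz":0,"jaw":255},{"tx":0,"ty":0,"tz":0.1,"rx":0,"ry":0,"rz":0,"jaw":255},{"tx":0,"ty":0,"tz":0.1,"rx":0,"ry":0,"rz":0,"jaw":255}]'
```

```text
time: 8.7
eef_pos: [549.7, -196.0, 81.8]
orientation: [3.141, -0.001, -0.0]
contact_force: [-0.1, -0.9, 6.2]
finger_gap: 26.2
grip_force: 60.5
time: 9.0
eef_pos: [550.0, -196.0, 80.2]
orientation: [3.141, -0.002, -0.0]
contact_force: [-1.7, 0.7, 10.5]
finger_gap: 26.0
grip_force: 60.9
time: 9.3
eef_pos: [550.4, -196.2, 79.6]
orientation: [3.141, -0.003, -0.0]
contact_force: [-0.7, 0.9, 12.6]
finger_gap: 26.1
grip_force: 61.1
```

```bash
python3 -m pendant '[{"tx":0,"ty":0,"tz":0.1,"rx":0,"ry":0,"rz":0,"jaw":255},{"tx":0,"ty":0,"tz":0.1,"rx":0,"ry":0,"rz":0,"jaw":255},{"tx":0,"ty":0,"tz":0.1,"rx":0,"ry":0,"rz":0,"jaw":255}]'
python3 -m pendant '[{"tx":0,"ty":0,"tz":0.1,"rx":0,"ry":0,"rz":0,"jaw":255},{"tx":0,"ty":0,"tz":0.1,"rx":0,"ry":0,"rz":0,"jaw":255},{"tx":0,"ty":0,"tz":0.1,"rx":0,"ry":0,"rz":0,"jaw":255}]'
```

```text
time: 9.6
eef_pos: [550.6, -196.2, 78.9]
orientation: [3.14, -0.003, -0.0]
contact_force: [-0.4, 0.5, 14.2]
finger_gap: 26.2
grip_force: 61.3
time: 9.9
eef_pos: [550.9, -196.3, 78.2]
orientation: [3.14, -0.004, -0.0]
contact_force: [-0.7, 1.2, 15.8]
finger_gap: 25.8
grip_force: 61.5
```

```bash
python3 -m pendant '[{"tx":0,"ty":0,"tz":0.1,"rx":0,"ry":0,"rz":0,"jaw":255},{"tx":0,"ty":0,"tz":0.1,"rx":0,"ry":0,"rz":0,"jaw":255},{"tx":0,"ty":0,"tz":0.15,"rx":0,"ry":0,"rz":0,"jaw":255},{"tx":0,"ty":0,"tz":0.15,"rx":0,"ry":0,"rz":0,"jaw":255},{"tx":0,"ty":0,"tz":0.15,"rx":0,"ry":0,"rz":0,"jaw":255}]'
python3 - <<'E'
from h import *
print(bot.sense()["contact_force"])
i=camera("side");cv2.imwrite('pics/s3.png',i[:,:,::-1])
cv2.imwrite('pics/z3.png',cv2.resize(i[80:190,280:400],None,fx=5,fy=5,interpolation=2)[:,:,::-1])
E
```

```text
time: 10.4
eef_pos: [551.4, -196.5, 77.2]
orientation: [3.14, -0.005, -0.0]
contact_force: [-0.1, 0.6, 20.0]
finger_gap: 26.3
grip_force: 61.7
[-0.09229481  0.60711104 19.9692323 ]
```

View pics/z3.png

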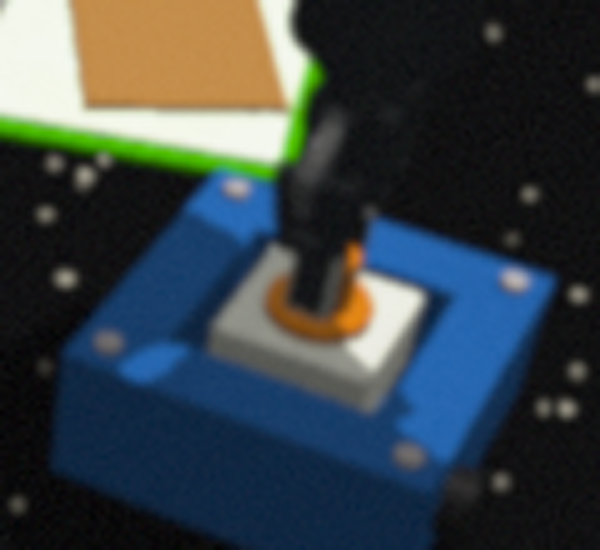

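```bash
python3 -m pendant '[{"tx":0,"ty":0,"tz":-0.2,"rx":0,"ry":0,"rz":0,"jaw":255},{"tx":0,"ty":0,"tz":-0.45,"rx":0,"ry":0,"rz":0,"jaw":255},{"tx":0,"ty":0,"tz":-0.45,"rx":0,"ry":0,"rz":0,"jaw":255},{"tx":0,"ty":0,"tz":-0.45,"rx":0,"ry":0,"rz":0,"jaw":180},{"tx":0,"ty":0,"tz":-0.5,"rx":0,"ry":0,"rz":0,"jaw":140},{"tx":0,"ty":0,"tz":-0.6,"rx":0,"ry":0,"rz":0,"jaw":0},{"tx":0,"ty":0,"tz":-0.6,"rx":0,"ry":0,"rz":0,"jaw":0},{"tx":0,"ty":0,"tz":-0.6,"rx":0,"ry":0,"rz":0,"jaw":0},{"tx":0,"ty":0,"tz":-0.6,"rx":0,"ry":0,"rz":0,"jaw":0},{"tx":0,"ty":0,"tz":-1.5,"rx":0,"ry":0,"rz":0,"jaw":0},{"tx":0,"ty":0,"tz":-4,"rx":0,"ry":0,"rz":0,"jaw":0},{"tx":0,"ty":0,"tz":-8,"rx":0,"ry":0,"rz":0,"jaw":0},{"tx":-4,"ty":3,"tz":-12,"rx":0,"ry":0,"rz":0,"jaw":0},{"tx":-8,"ty":6,"tz":-14,"rx":0,"ry":0,"rz":0,"jaw":0},{"tx":-12,"ty":9,"tz":-14,"rx":0,"ry":0,"rz":0,"jaw":0},{"tx":-12,"ty":13,"tz":-14,"rx":0,"ry":0,"rz":0,"jaw":0},{"tx":-12,"ty":17,"tz":-14,"rx":0,"ry":0,"rz":0,"jaw":0},{"tx":-12,"ty":20,"tz":-14,"rx":0,"ry":0,"rz":0,"jaw":0},{"tx":-12,"ty":20,"tz":-14,"rx":0,"ry":0,"rz":0,"jaw":0}]'
python3 - <<'E'
from h import *
I=[camera(n) for n in('top','side')]
for n,i in zip(('t4','s4'),I):cv2.imwrite(f'pics/{n}.png',i[:,:,::-1])
a,b=[cv2.resize(i[y:y+110,x:x+95],None,fx=4,fy=4,interpolation=2) for i,(x,y) in zip(I,((330,180),(290,90)))]
cv2.imwrite('pics/z4.png',np.hstack([a,b])[:,:,::-1])
E
```

```text
time: 12.35
eef_pos: [428.9, -399.2, 215.6]
orientation: [3.139, -0.001, -0.003]
contact_force: [-0.2, -0.1, 0.4]
finger_gap: 85.5
grip_force: 0.0
```

View pics/z4.png

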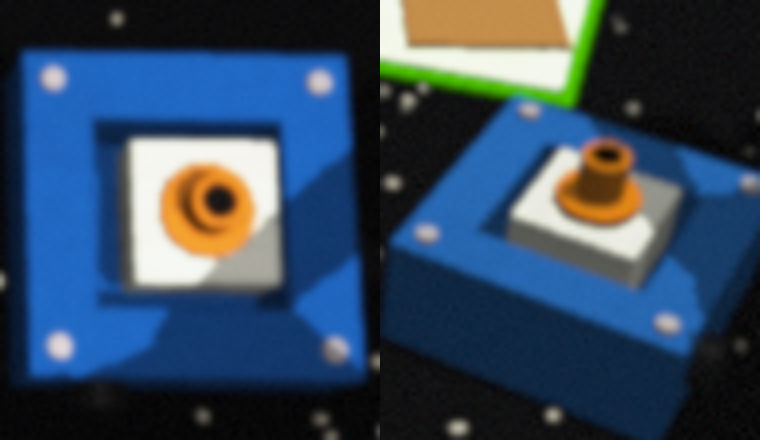

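View pics/t4.png

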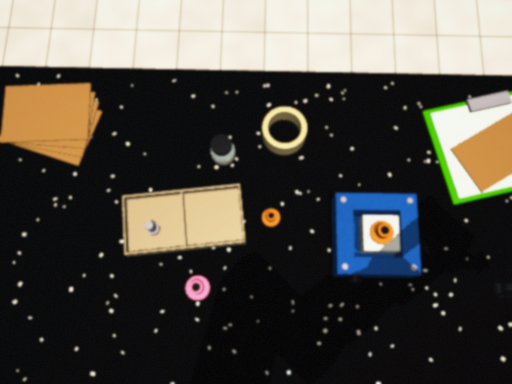

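```bash
python3 -c "
from h import *
print(tri((384.6,229.6),(346.1,128.1)))"
```

```text
[ 550.45836441 -195.43002644  106.84696239]
```

```bash
python3 -c "
from bench import bot
print(bot.sign_off())"
```

```text
the job is handed in; nothing more can be done
None
```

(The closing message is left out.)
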